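# Turn the sample cup over and shut it in its box

## Robot

A 6-joint arm with a two-finger parallel gripper is mounted at the origin on the work surface. World frame = base frame: x ahead of the robot, y to its left, z up, the work surface at z = 0. Lengths are in m, angles in rad, forces in N, time in s.
With the tool pointing down it reaches from about 0.425 to 0.95 m from the base axis. Payload 14.7 kg.
Tool frame: the origin (TCP) lies at the very end of the fingers, on their centre line; the grasp point (between the pads) lies 19 mm behind it; z points along the fingers, y is the line along which they close (so a half turn about z gives the same grasp; the last joint's range is limited). The gripper opens to 85 mm and grips with 20 to 120 N. Pads are 22 mm wide; open, the fingers measure 114 mm over their backs; the gripper's body (76 mm by 85 mm) begins 54 mm behind the grasp point. The pads swing forward as they close: fully open they stand 13 mm farther back than shut.
Start: joints at [1.169, 0.48, 1.596, -0, 1.065, -0.047], TCP at [0.226, 0.61, 0.231] pointing down, gripper open.
Joint ranges: [-2.75, 2.75], [-0.82, 2.05], [0.23, 2.67], [-1.56, 4.7], [0.09, 2.69], [-2.92, 2.92]. Speed limits (rad/s): [1.89, 1.89, 2.39, 3.01, 3.01, 3.01].

## Interface

Orientations are given as a rotation vector (axis times angle).
In Python, from cell import ctrl gives the robot as it stands.
- The arm moves only by the tool send_rows, never from a script. Its argument "series" is a list of rows, each an object with "claw": the opening in per cent of the stroke, from 0 (shut) to 100 (fully open); "slide": the shift along the tool's x, y, z scaled (see below), a list of three; "turn": the turn, a rotation vector about the tool's x, y, z scaled (see below), a list of three. A call has 1 to 20 rows; each row shifts and turns the commanded pose from where the row before left it, along the tool's axes as they then stand; what a row does not reach is not made up. The controller multiplies each number of a shift by 0.3 m and each number of a turn by 6 degrees. A row lasts 1/10 s, in which the tool goes at most 50 mm and 8.59 degrees, less where a joint would pass 70% of its speed; a pose out of reach is approached as far as the arm can. A call with a number of a shift or a turn outside -1 to 1 is refused whole. A call with a gripper value outside its range is refused whole. The fingers move at their own pace and stop on an object; "newtons" is the grip in N (left out, the last holds). Time passes only in rows, so rows that do not move let the fingers close. It gives the time, the measured TCP pose, the force, the opening and the grip force at its end, in the units of the state.
- ctrl.get_state(): the state, without advancing time (a new reading comes with each control period).
- ctrl.read_camera(name): name is "scene" or "top"; returns (picture, depth): 384x512x3 uint8, red, green, blue; 384x512 float32, m along the optical axis (not along the pixel's ray), 0 where there is no reading.
- ctrl.calibration(name): a dict with "camera_matrix" (3x3 intrinsics, pixels), "R" (3x3) and "t" (3): a world point X has camera coordinates R X + t. Camera axes: x right, y down, z forward; pixel columns grow to the right and rows downward; lengths in m; the calibration is good to about 2 mm. A picture is of the moment at which its call begins. calibration takes no time and is no camera call.
- ctrl.close_job(): hands the job in; it is judged then, once.
Trained networks look in the newest picture that a camera, given by its name, has taken for a name from the list of things; names that differ only in an ending like _2 or _b are one class to them, and where a whole thing is asked for, a point or a joint stands for the part that bears it (a point fixed in the world has none). Each returns a list of dicts, best first, with "p" (0 to 1); they miss things now and then, are a little off and sometimes report something else, mostly with a low value. They report only what shows in the picture. A call takes as long as a camera call. They do not tell look-alikes from the thing itself.
- ctrl.boxes_of(label, camera): "extent" ([centre column, centre row, width, height] in pixels, round what is visible of it).
- ctrl.outline_of(label, camera): "pixels" (384x512 bool, what is visible of it) and "extent" ([centre column, centre row, width, height] in pixels, round what is visible of it).
The state is a dict: "time_s": time; "qpos": joint angles; "joint_velocities": joint speeds; "joint_torque": joint torques, N m; "eef_pos": TCP position; "ee_rot": TCP orientation; "ft_force": force on the tool from outside, world axes, zero at the start; "ft_torque": the same for the moment, N m; "grip_width": opening from 0.0 (shut) to 1.0 (fully open); "gripper_force": force on a finger pad.
Only numpy, scipy, OpenCV 4.12 (cv2) and the standard library are available. Lean on these libraries where they do the work, as an engineer would, in place of code of your own. Each camera call takes 0.05 s, during which the arm holds its last target. There are 200 camera calls.

## Task

One of the two steel sample cups stands upside down on the black drain mat: turn it mouth-up and stand it inside the open sample box without dropping it, then press the orange front edge of the blue lid down until it clicks fully shut. Leave the other cup and everything else as they are.

Things in the scene. Friction and masses are not known exactly. Their poses are not given: they have to be found in the camera images.
- cup: the cup to turn: square stainless steel cup, 60 x 60 mm outside, 75 mm tall, wall 3 mm, bottom 4 mm, about 160 g. Origin at the centre of the outside of its closed bottom; its z axis points from the bottom out through the mouth (so straight down at the start, with the origin 75 mm above the mat); x and y are normal to its flat sides. Its flat sides let it lie still on its side on the table.
- spare_cup: an identical cup standing mouth-up on the same mat, a bystander; same axes. The two cups may be in either place, about 160 mm apart.
- mat: fixed black rubber drain mat, 190 (x) x 310 (y) x 3 mm, origin at the centre of its underside.
- box: fixed sample box: white open tub, outside 150 x 150 mm, 55 mm tall, walls 4 mm; origin at the centre of its underside, z up. The lid is hinged along its +x side, away from the robot; the catch is at the middle of its -x side, a steel tongue reaching 11 mm out from the tub and up to 76 mm above the table.
- box_in (a point): centre of the tub's inner floor (142 x 142 mm), 4 mm above the table; axes as the box.
- lid_hinge (a point): middle of the lid's hinge line, at the top of the tub's rear wall, 55 mm above the table. The point turns with the lid: with the lid shut its axes are those of the box.
- lid_edge (a point): middle of the orange press tab (60 mm wide) on the lid's front edge, on its outer (upper) face; in the lid_hinge frame at (-155, 0, 40) mm. The tab ends 15 mm further forward. The outer face is a flat plate 40 mm above the hinge line with the lid shut; the lid's skirt hangs 40 mm below that face all round. Inside the shut box there is 87 mm of height; the front skirt swings in close behind the front wall, so a cup within about 5 mm of that wall blocks the lid.
- lid (a joint): opening angle of the lid, rad: 0 shut, 1.2 to 1.45 at the start, stop at 1.7. A stiff hinge holds it where it is left (1 to 2 N at the edge moves it). Swings down towards the robot. From about 0.09 rad it rests on the spring catch; roughly 6 to 12 N down on the tab pushes it past the catch and it then stays at 0.
- wash_bottle: bystander: white plastic bottle with red cap, 60 mm across, 170 mm tall; origin under its base.
- jar: bystander: jar with black lid, 64 mm across, 80 mm tall; origin under its base.
- spatula: bystander: spatula lying on the table, 200 mm long.
- brush: bystander: brush lying on the table, 180 mm long.
There are look-alikes about, which are no part of the job. What is shaped like the cup but purple or yellow is not meant.

How it is judged:
On the way, in this order (a step that is already met when the one before it is completed fails the run):
1. the cup stands mouth-up on the floor of the box, let go, with the lid still open (angle between cup's own z axis and vertical below 0.1 rad and z of cup in the frame of box_in below 0.006 m and horizontal distance between cup and box_in below 0.06 m and linear speed of cup below 0.02 m/s and contact force between the fingers and cup below 0.1 N and value of joint lid above 0.15 rad), for 0.2 s.
2. the lid is pressed past its catch (value of joint lid below 0.03 rad), for 0.2 s.
At the end, for the whole second after the job is handed in: the cup stands mouth-up (within 0.1 rad) at rest on the floor of the box (bottom within 6 mm of it, within 60 mm of its centre) and the lid is clicked shut (below 0.03 rad) (angle between cup's own z axis and vertical below 0.1 rad and z of cup in the frame of box_in below 0.006 m and horizontal distance between cup and box_in below 0.06 m and linear speed of cup below 0.02 m/s and value of joint lid below 0.03 rad); the robot touches nothing.
It fails at once if the cup is dropped or thrown: faster than 0.6 m/s while not touched by the fingers (linear speed of cup above 0.6 m/s and contact force between the fingers and cup below 0.05 N).
It fails at once if the spare cup is shifted by more than 30 mm or tipped (distance of spare_cup from where it was at the start of the episode above 0.03 m or angle between spare_cup's own z axis and vertical above 0.4 rad).
It fails at once if another bystander is shifted by more than 30 mm (distance of any of wash_bottle, jar, spatula, brush from where it was at the start of the episode above 0.03 m).
It also fails if it takes over 72 s, if anything falls off the work surface, if the arm or the gripper's body presses on something with over 40 N, if the wrist force passes 120 N, or if a joint passes its speed limit or range.

## Working session

There is one attempt and no reset: what is moved stays moved. The work goes in short steps, Python scripts to look and compute and a tool call to move; the robot and the scene stay as the last step left them, time stands still between calls to the robot, and variables do not carry over. Pictures are saved under pics/ and viewed, at most 10 in all, crops included, and the job is handed in when it is done.

Besides the shell and the picture viewer there is one more tool, called after ">>>" as a command line: name --argument value ..., lists and objects as JSON in quotes. send_rows: Moves the arm, as the interface text tells. Shifts and turns lie within -1 to 1; 1 stands for 0.3 m of shift or 6 degrees of turn. Its arguments: {"type":"object","properties":{"series":{"type":"array"},"newtons":{"type":"number"}},"required":["series"]}

```bash
mkdir -p pics; ls; cat > h.py <<'E'
import numpy as np, cv2
from cell import ctrl
def cloud(cam,depth):
    c=ctrl.calibration(cam);K=np.array(c["camera_matrix"]);R=np.array(c["R"]);t=np.array(c["t"])
    v,u=np.indices(depth.shape)
    P=np.stack([(u-K[0,2])/K[0,0]*depth,(v-K[1,2])/K[1,1]*depth,depth],-1)
    return (P-t)@R
def save(n,p): cv2.imwrite(f"pics/{n}.png",p[...,::-1])
E
python3 - <<'E'
from h import *
s=ctrl.get_state();print(s)
ims=[]
for cam in("scene","top"):
    p,d=ctrl.read_camera(cam);np.savez(f"{cam}0.npz",p=p,d=d)
    ims.append(p);W=cloud(cam,d)
    for n in("cup","box","lid","mat","wash_bottle","jar","spatula","brush"):
        for o in ctrl.outline_of(n,cam)[:4]:
            m=o["pixels"]&(d>0);q=W[m]
            print(cam,n,round(o["p"],2),np.round(o["extent"]),np.round(np.median(q,0),3),np.round(np.percentile(q,3,0),3),np.round(np.percentile(q,97,0),3))
for i,c in enumerate(("scene","top")):save("a_"+c,cv2.resize(ims[i],(800,600)))
E
```

```text
pics
{'time_s': 0.0, 'qpos': array([ 1.16940598e+00,  4.80789223e-01,  1.59685727e+00,  2.40066165e-06,
        1.06512209e+00, -4.65600014e-02]), 'joint_velocities': array([ 0.0007301 , -0.00022945,  0.0023757 , -0.0014788 , -0.00215152,
        0.00061238]), 'joint_torque': array([-5.28752629e-03, -9.50640249e+01, -4.30169070e+01, -6.12375461e-04,
        1.21433922e-02, -3.76365017e-05]), 'eef_pos': array([0.22562592, 0.60914904, 0.23070624]), 'ee_rot': array([-5.54402090e-01, -3.09201967e+00,  1.80012440e-03]), 'ft_force': array([-0.52661396, -0.16222246, -0.62003733]), 'ft_torque': array([-0.00349814,  0.06585815, -0.01938157]), 'gripper_force': 0.0, 'grip_width': 0.9989875479765847}
scene cup 0.92 [124. 233.  31.  35.] [ 0.731 -0.304  0.071] [ 0.69  -0.339  0.007] [ 0.748 -0.282  0.079]
scene cup 0.9 [184. 146.  25.  28.] [ 0.384 -0.221  0.064] [ 0.346 -0.262  0.007] [ 0.41  -0.19   0.079]
scene cup 0.76 [151. 185.  26.  32.] [ 0.558 -0.292  0.071] [ 0.494 -0.337  0.004] [ 0.577 -0.263  0.082]
scene cup 0.73 [121. 133.  26.  28.] [ 0.356 -0.444  0.057] [ 0.313 -0.485  0.005] [ 
[... 1247 characters left out ...]
x 0.23 [251. 159.  61.  21.] [0.7   0.102 0.004] [ 0.676 -0.025 -0.002] [0.736 0.158 0.021]
top lid 0.74 [186. 158.  62.  22.] [0.631 0.229 0.205] [0.608 0.158 0.059] [0.651 0.304 0.224]
top mat 0.92 [331. 224. 102.  72.] [ 0.529 -0.221  0.003] [ 0.452 -0.367 -0.002] [ 0.635 -0.073  0.008]
top wash_bottle 0.9 [276. 146.  17.  32.] [ 0.726 -0.015  0.111] [ 0.711 -0.042  0.011] [0.752 0.012 0.171]
top jar 0.6 [330. 169.  24.  26.] [ 0.693 -0.188  0.078] [ 0.673 -0.215  0.022] [ 0.725 -0.164  0.084]
top spatula 0.74 [246. 159.  59.  21.] [0.701 0.099 0.004] [ 0.677 -0.022 -0.002] [0.736 0.156 0.021]
top brush 0.69 [105. 227.  27.  54.] [0.438 0.478 0.018] [0.351 0.429 0.008] [0.499 0.518 0.023]
```

View pics/a_scene.png

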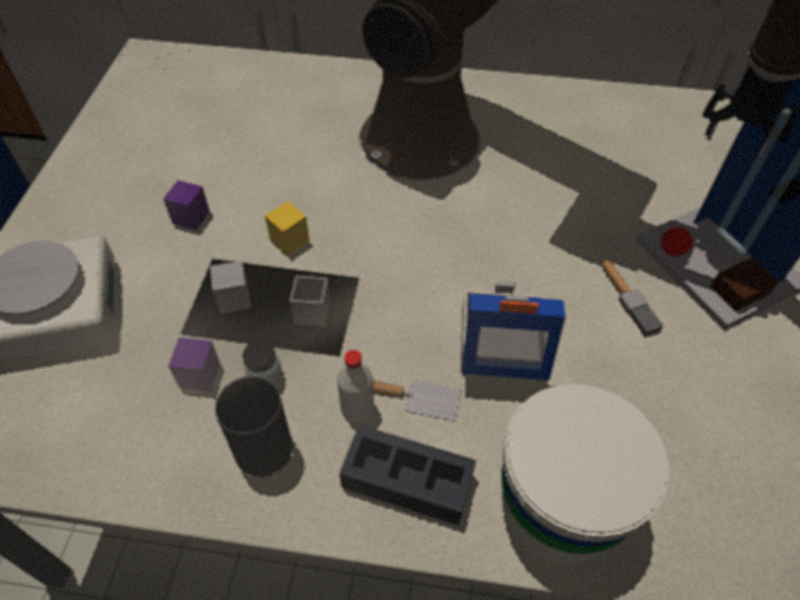

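View pics/a_top.png

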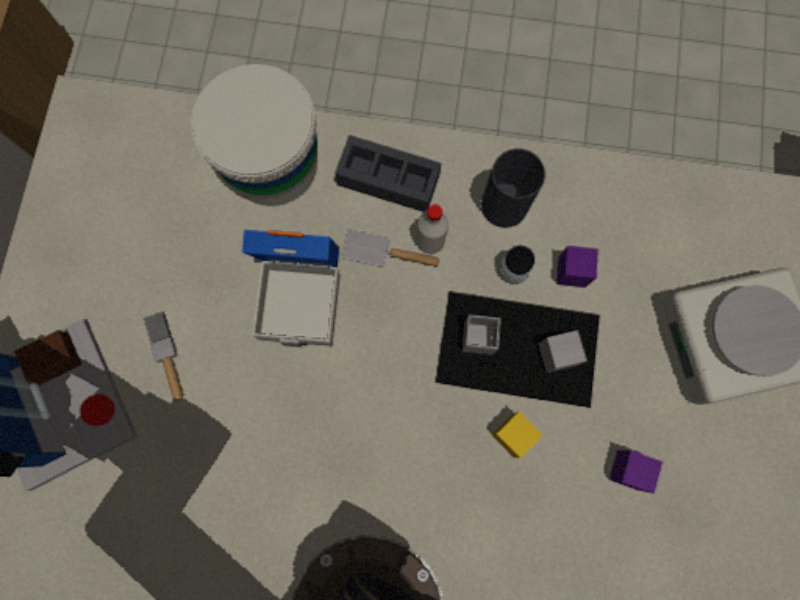

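```bash
python3 - <<'E'
from h import *
# heights over mat, both cameras; regions around the two cups
for cam in("scene","top"):
    z=np.load(cam+"0.npz");p,d=z["p"],z["d"];W=cloud(cam,d)
    for yc in(-0.3,-0.14):
        m=(d>0)&(abs(W[...,0]-.54)<.075)&(abs(W[...,1]-yc)<.075)&(W[...,2]>.066)&(W[...,2]<.095)
        if m.sum()>10:
            r=cv2.minAreaRect((W[m][:,:2]*1000).astype(np.float32));print(cam,yc,m.sum(),r,np.percentile(W[m][:,2],[5,50,95]))
        m2=(d>0)&(abs(W[...,0]-.54)<.02)&(abs(W[...,1]-yc)<.02);print(np.percentile(W[m2][:,2],[5,25,50,75,95]))
p=np.load("top0.npz")["p"];q=np.load("scene0.npz")["p"]
save("crop",np.hstack([cv2.resize(p[180:280,280:390],(440,400)),cv2.resize(q[150:240,120:210],(360,400)) if 0 else cv2.resize(q[150:230,120:210],(350,400))]))
E
```

```text
scene -0.3 386 ((540.0162963867188, -298.40185546875), (66.53570556640625, 60.269439697265625), 21.323474884033203) [0.07048827 0.07846258 0.08225418]
[0.07497108 0.07719351 0.07859045 0.08043167 0.08248833]
scene -0.14 194 ((550.3618774414062, -138.76040649414062), (66.00891876220703, 60.67236328125), 2.1232972145080566) [0.06735529 0.07548617 0.08108848]
[0.01166928 0.02770195 0.04771598 0.06492663 0.07794356]
top -0.3 435 ((540.8112182617188, -297.67578125), (60.21050262451172, 62.23250198364258), 21.589393615722656) [0.07333307 0.07755988 0.08150557]
[0.07437986 0.07608096 0.0774652  0.079322   0.08122981]
top -0.14 122 ((550.7848510742188, -138.3613739013672), (61.11272430419922, 60.49122619628906), 2.5000765323638916) [0.06796497 0.07649109 0.08049997]
[0.0034497  0.00554903 0.00850728 0.03878943 0.07714039]
```

View pics/crop.png

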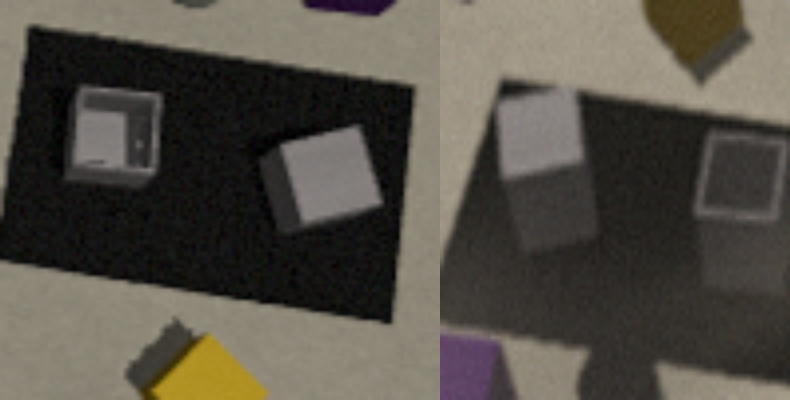

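Two grey cups lie on the mat in the top picture. The one at (482,335) shows an open mouth, so it is the spare. The one at (565,350) shows its closed bottom at z≈78 mm, so it is the cup to turn, and the crop confirms it. The purple and yellow cubes are look-alikes. I'll start with the wrist turn while I work out the box.

>>> send_rows --series '[{"claw": 100,"slide": [0,0,-0.012],"turn": [0,0,1]},{"claw": 100,"slide": [0,0,-0.012],"turn": [0,0,1]},{"claw": 100,"slide": [0,0,-0.012],"turn": [0,0,1]},{"claw": 100,"slide": [0,0,-0.012],"turn": [0,0,1]},{"claw": 100,"slide": [0,0,-0.012],"turn": [0,0,1]},{"claw": 100,"slide": [0,0,-0.012],"turn": [0,0,1]},{"claw": 100,"slide": [0,0,-0.012],"turn": [0,0,1]},{"claw": 100,"slide": [0,0,-0.012],"turn": [0,0,1]},{"claw": 100,"slide": [0,0,-0.012],"turn": [0,0,1]},{"claw": 100,"slide": [0,0,-0.012],"turn": [0,0,1]},{"claw": 100,"slide": [0,0,-0.012],"turn": [0,0,1]},{"claw": 100,"slide": [0,0,-0.012],"turn": [0,0,1]}]'

```text
time_s: 2.1
eef_pos: [0.2258, 0.6095, 0.2746]
ee_rot: [2.271, 2.171, -0.0]
ft_force: [-0.3, 0.7, -0.8]
grip_width: 1.003
gripper_force: 0.0
```

```bash
cat >> h.py <<'E'
from scipy.spatial.transform import Rotation as Ro
def plan(p,R=None,n=1):
    "world target p, R: total slide/turn units from the present pose (slide first, in present axes), per n rows"
    s=ctrl.get_state();R0=Ro.from_rotvec(s["ee_rot"]);p0=s["eef_pos"]
    print("t",round(s["time_s"],2),"p",np.round(p0,4),"x",np.round(R0.as_matrix()[:,0],3),"z",np.round(R0.as_matrix()[:,2],3),"q",np.round(s["qpos"],2),"w",round(s["grip_width"],3),"F",np.round(s["ft_force"],1))
    if p is not None: print("slide",np.round(R0.inv().apply(np.array(p)-p0)/.3/n,4))
    if R is not None: print("turn",np.round(np.degrees((R0.inv()*R).as_rotvec())/6/n,3))
E
python3 - <<'E'
from h import *
plan([.45,.3,.3])
for cam in("scene","top"):
    z=np.load(cam+"0.npz");d=z["d"];W=cloud(cam,d);p=z["p"].astype(int)
    m=(d>0)&(abs(W[...,2]-.055)<.006)&(W[...,0]>.46)&(W[...,0]<.68)&(W[...,1]>.12)&(W[...,1]<.34)&(p[...,2]-p[...,0]<30)
    print(cam,m.sum(),cv2.minAreaRect((W[m][:,:2]*1000).astype(np.float32)))
    o=(d>0)&(p[...,0]>p[...,2]+60)&(p[...,0]>120)&(W[...,2]>.12)&(abs(W[...,1]-.23)<.1)&(W[...,0]<.7)
    print("tab",o.sum(),W[o].mean(0) if o.any() else 0)
    c=(d>0)&(W[...,2]>.062)&(W[...,2]<.085)&(W[...,0]>.46)&(W[...,0]<.53)&(abs(W[...,1]-.23)<.07);print("catch",c.sum(),np.median(W[c],0))
E
```

```text
t 2.1 p [0.2258 0.6095 0.2746] x [ 0.045  0.999 -0.   ] z [-0. -0. -1.] q [ 1.17  0.44  1.55 -0.    1.15  1.21] w 1.003 F [-0.3  0.7 -0.8]
slide [-0.997   0.793  -0.0845]
scene 163 ((536.2620239257812, 186.30747985839844), (108.05260467529297, 219.1233367919922), 50.62389373779297)
tab 39 [0.63883276 0.23307067 0.22765993]
catch 47 [0.481901   0.22124618 0.07524202]
top 351 ((567.9832153320312, 229.6482391357422), (184.16461181640625, 151.42311096191406), 3.7262656688690186)
tab 44 [0.64004673 0.23220544 0.22849026]
catch 42 [0.47984895 0.22440437 0.07438852]
```

>>> send_rows --series '[{"claw": 100,"slide": [-0.125,0.1,-0.0105],"turn": [0,0,0]},{"claw": 100,"slide": [-0.125,0.1,-0.0105],"turn": [0,0,0]},{"claw": 100,"slide": [-0.125,0.1,-0.0105],"turn": [0,0,0]},{"claw": 100,"slide": [-0.125,0.1,-0.0105],"turn": [0,0,0]},{"claw": 100,"slide": [-0.125,0.1,-0.0105],"turn": [0,0,0]},{"claw": 100,"slide": [-0.125,0.1,-0.0105],"turn": [0,0,0]},{"claw": 100,"slide": [-0.125,0.1,-0.0105],"turn": [0,0,0]},{"claw": 100,"slide": [-0.125,0.1,-0.0105],"turn": [0,0,0]},{"claw": 100,"slide": [0,0,0],"turn": [0,0,1]},{"claw": 100,"slide": [0,0,0],"turn": [0,0,1]},{"claw": 100,"slide": [0,0,0],"turn": [0,0,1]},{"claw": 100,"slide": [0,0,0],"turn": [0,0,1]},{"claw": 100,"slide": [0,0,0],"turn": [0,0,1]},{"claw": 100,"slide": [0,0,0],"turn": [0,0,1]},{"claw": 100,"slide": [0,0,0],"turn": [0,0,1]},{"claw": 100,"slide": [0,0,0],"turn": [0,0,1]},{"claw": 100,"slide": [0,0,0],"turn": [0,0,1]},{"claw": 100,"slide": [0,0,0],"turn": [0,0,1]}]'

```text
time_s: 3.9
eef_pos: [0.4534, 0.3, 0.2998]
ee_rot: [-3.052, -0.745, -0.0]
ft_force: [-0.2, -0.4, 0.2]
grip_width: 1.001
gripper_force: 0.0
```

```bash
python3 - <<'E'
from h import *
plan([.54,-.298,.2],Ro.from_matrix(np.diag([1,-1,-1.]))*Ro.from_euler('z',-21.5,degrees=True))
E
```

```text
t 3.9 p [0.4534 0.3    0.2998] x [0.888 0.461 0.   ] z [ 0.  0. -1.] q [ 0.53  0.26  1.76 -0.    1.12  1.62] w 1.001 F [-0.2 -0.4  0.2]
slide [-0.6619  1.9023  0.3325]
turn [-0.    -0.001  0.987]
```

>>> send_rows --series '[{"claw": 100,"slide": [-0.0473,0.1359,0.02375],"turn": [0,0,0]},{"claw": 100,"slide": [-0.0473,0.1359,0.02375],"turn": [0,0,0]},{"claw": 100,"slide": [-0.0473,0.1359,0.02375],"turn": [0,0,0]},{"claw": 100,"slide": [-0.0473,0.1359,0.02375],"turn": [0,0,0]},{"claw": 100,"slide": [-0.0473,0.1359,0.02375],"turn": [0,0,0]},{"claw": 100,"slide": [-0.0473,0.1359,0.02375],"turn": [0,0,0]},{"claw": 100,"slide": [-0.0473,0.1359,0.02375],"turn": [0,0,0]},{"claw": 100,"slide": [-0.0473,0.1359,0.02375],"turn": [0,0,0]},{"claw": 100,"slide": [-0.0473,0.1359,0.02375],"turn": [0,0,0]},{"claw": 100,"slide": [-0.0473,0.1359,0.02375],"turn": [0,0,0]},{"claw": 100,"slide": [-0.0473,0.1359,0.02375],"turn": [0,0,0]},{"claw": 100,"slide": [-0.0473,0.1359,0.02375],"turn": [0,0,0]},{"claw": 100,"slide": [-0.0473,0.1359,0.02375],"turn": [0,0,0]},{"claw": 100,"slide": [-0.0473,0.1359,0.02375],"turn": [0,0,0]},{"claw": 100,"slide": [0,0,0],"turn": [0,0,1]},{"claw": 100,"slide": [0,0,0],"turn": [0,0,0]},{"claw": 100,"slide": [0,0,0],"turn": [0,0,0]}]'

```text
time_s: 5.6
eef_pos: [0.5423, -0.2973, 0.1999]
ee_rot: [-3.084, -0.595, 0.0]
ft_force: [-0.3, 0.1, 0.4]
grip_width: 1.001
gripper_force: 0.0
```

```bash
python3 - <<'E'
from h import *
plan([.54,-.298,.04],Ro.from_matrix(np.diag([1,-1,-1.]))*Ro.from_euler('z',-21.5,degrees=True))
E
```

```text
t 5.6 p [ 0.5423 -0.2973  0.1999] x [ 0.928  0.372 -0.   ] z [-0.  0. -1.] q [-0.55  0.47  1.7   0.    0.97  0.64] w 1.001 F [-0.3  0.1  0.4]
slide [-0.008  -0.0006  0.5331]
turn [-0.004  0.002  0.054]
```

>>> send_rows --newtons 40 --series '[{"claw": 100,"slide": [-0.008,0,0.0667],"turn": [0,0,0]},{"claw": 100,"slide": [0,0,0.0667],"turn": [0,0,0]},{"claw": 100,"slide": [0,0,0.0667],"turn": [0,0,0]},{"claw": 100,"slide": [0,0,0.0667],"turn": [0,0,0]},{"claw": 100,"slide": [0,0,0.0667],"turn": [0,0,0]},{"claw": 100,"slide": [0,0,0.0667],"turn": [0,0,0]},{"claw": 100,"slide": [0,0,0.0667],"turn": [0,0,0]},{"claw": 100,"slide": [0,0,0.0667],"turn": [0,0,0]},{"claw": 100,"slide": [0,0,0],"turn": [0,0,0]},{"claw": 40,"slide": [0,0,0],"turn": [0,0,0]},{"claw": 40,"slide": [0,0,0],"turn": [0,0,0]},{"claw": 40,"slide": [0,0,0],"turn": [0,0,0]},{"claw": 40,"slide": [0,0,0],"turn": [0,0,0]},{"claw": 40,"slide": [0,0,0],"turn": [0,0,0]},{"claw": 40,"slide": [0,0,0],"turn": [0,0,0]}]'

```text
time_s: 7.1
eef_pos: [0.5411, -0.2988, 0.0413]
ee_rot: [3.084, 0.591, 0.002]
ft_force: [0.2, 3.3, 8.2]
grip_width: 0.693
gripper_force: 44.3
```

>>> send_rows --series '[{"claw": 40,"slide": [0,0,-0.08],"turn": [0,0,0]},{"claw": 40,"slide": [0,0,-0.08],"turn": [0,0,0]},{"claw": 40,"slide": [0,0,-0.08],"turn": [0,0,0]},{"claw": 40,"slide": [0,0,-0.08],"turn": [0,0,0]},{"claw": 40,"slide": [0,0,-0.08],"turn": [0,0,0]},{"claw": 40,"slide": [0.0335,-0.1227,0],"turn": [0,0,0]},{"claw": 40,"slide": [0.0335,-0.1227,0],"turn": [0,0,0]},{"claw": 40,"slide": [0.0335,-0.1227,0],"turn": [0,0,0]},{"claw": 40,"slide": [0.0335,-0.1227,0],"turn": [0,0,0]},{"claw": 40,"slide": [0.0335,-0.1227,0],"turn": [0,0,0]},{"claw": 40,"slide": [0.0335,-0.1227,0],"turn": [0,0,0]},{"claw": 40,"slide": [0.0335,-0.1227,0],"turn": [0,0,0]},{"claw": 40,"slide": [0.0335,-0.1227,0],"turn": [0,0,0]},{"claw": 40,"slide": [0.0335,-0.1227,0],"turn": [0,0,0]},{"claw": 40,"slide": [0.0335,-0.1227,0],"turn": [0,0,0]},{"claw": 40,"slide": [0,0,0],"turn": [0,0,0.9]},{"claw": 40,"slide": [0,0,0],"turn": [0,0,0.9]},{"claw": 40,"slide": [0,0,0],"turn": [0,0,0.9]},{"claw": 40,"slide": [0,0,0],"turn": [0,0,0.9]},{"claw": 40,"slide": [0,0,0],"turn": [0,0,0]}]'

```text
time_s: 9.1
eef_pos: [0.4979, 0.0807, 0.1605]
ee_rot: [-3.142, 0.0, -0.002]
ft_force: [-0.1, -0.2, -1.2]
grip_width: 0.697
gripper_force: 44.3
```

```bash
python3 - <<'E'
from h import *
plan([.5,.08,.04],Ro.from_matrix(np.diag([1,-1,-1.])))
p,d=ctrl.read_camera("top");save("b",cv2.resize(p[100:260,130:370],(780,520)))
E
```

```text
t 9.1 p [0.4979 0.0807 0.1605] x [ 1.    -0.     0.001] z [ 0.001  0.    -1.   ] q [ 0.1   0.37  2.   -0.    0.77  1.67] w 0.697 F [-0.1 -0.2 -1.2]
slide [0.0066 0.0022 0.4017]
turn [-0.001 -0.009 -0.001]
```

View pics/b.png

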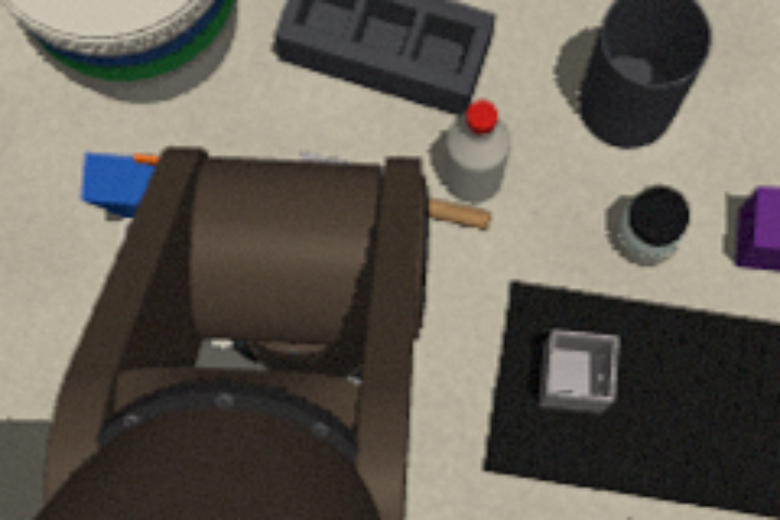

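>>> send_rows --series '[{"claw": 40,"slide": [0,0,0],"turn": [0,0,-1]},{"claw": 40,"slide": [0,0,0],"turn": [0,0,-1]},{"claw": 40,"slide": [0,0,0],"turn": [0,0,-1]},{"claw": 40,"slide": [0,0,0],"turn": [0,0,-1]},{"claw": 40,"slide": [0,0,0],"turn": [0,0,-1]},{"claw": 40,"slide": [0,0,0],"turn": [0,0,-1]},{"claw": 40,"slide": [0,0,0],"turn": [0,0,-1]},{"claw": 40,"slide": [0,0,0],"turn": [0,0,-1]},{"claw": 40,"slide": [0,0,0],"turn": [0,0,-1]},{"claw": 40,"slide": [0,0,0],"turn": [0,0,-1]},{"claw": 40,"slide": [0,0,0],"turn": [0,0,-1]},{"claw": 40,"slide": [0,0,0],"turn": [0,0,-1]},{"claw": 40,"slide": [0,0,0],"turn": [0,0,-1]},{"claw": 40,"slide": [0,0,0],"turn": [0,0,-1]},{"claw": 40,"slide": [0,0,0],"turn": [0,0,-1]},{"claw": 40,"slide": [-0.068,0.053,0],"turn": [0,0,0]},{"claw": 40,"slide": [-0.068,0.053,0],"turn": [0,0,0]},{"claw": 40,"slide": [0,0,0],"turn": [0,0,0]}]'

```text
time_s: 10.95
eef_pos: [0.5317, 0.038, 0.1604]
ee_rot: [2.217, 2.224, 0.002]
ft_force: [0.6, 0.7, -1.8]
grip_width: 0.7
gripper_force: 44.4
```

```bash
python3 - <<'E'
from h import *
plan([.53,.04,.039],Ro.from_matrix(np.array([[0,1,0],[1,0,0],[0,0,-1.]])))
E
```

```text
t 10.95 p [0.5317 0.038  0.1604] x [-0.003  1.    -0.   ] z [ 0.002 -0.    -1.   ] q [ 0.01  0.41  1.94 -0.    0.8   0.01] w 0.7 F [ 0.6  0.7 -1.8]
slide [ 0.0068 -0.0066  0.4045]
turn [0.022 0.004 0.03 ]
```

>>> send_rows --series '[{"claw": 40,"slide": [0,0,0.06],"turn": [0,0,0]},{"claw": 40,"slide": [0,0,0.06],"turn": [0,0,0]},{"claw": 40,"slide": [0,0,0.06],"turn": [0,0,0]},{"claw": 40,"slide": [0,0,0.06],"turn": [0,0,0]},{"claw": 40,"slide": [0,0,0.06],"turn": [0,0,0]},{"claw": 40,"slide": [0,0,0.06],"turn": [0,0,0]},{"claw": 40,"slide": [0,0,0.02],"turn": [0,0,0]},{"claw": 40,"slide": [0,0,0.02],"turn": [0,0,0]},{"claw": 40,"slide": [0,0,0.004],"turn": [0,0,0]},{"claw": 40,"slide": [0,0,0],"turn": [0,0,0]},{"claw": 100,"slide": [0,0,0],"turn": [0,0,0]},{"claw": 100,"slide": [0,0,0],"turn": [0,0,0]},{"claw": 100,"slide": [0,0,0],"turn": [0,0,0]},{"claw": 100,"slide": [0,0,0],"turn": [0,0,0]},{"claw": 100,"slide": [0,0,-0.1],"turn": [0,0,0]},{"claw": 100,"slide": [0,0,-0.1],"turn": [0,0,0]},{"claw": 100,"slide": [0,0,-0.1],"turn": [0,0,0]},{"claw": 100,"slide": [0,0,-0.1],"turn": [0,0,0]}]'

```text
time_s: 12.75
eef_pos: [0.5294, 0.0398, 0.1599]
ee_rot: [-2.22, -2.223, 0.0]
ft_force: [-0.4, -0.7, -0.4]
grip_width: 0.998
gripper_force: 0.0
```

>>> send_rows --series '[{"claw": 100,"slide": [0,0,0],"turn": [0,-0.9375,0]},{"claw": 100,"slide": [0,0,0],"turn": [0,-0.9375,0]},{"claw": 100,"slide": [0,0,0],"turn": [0,-0.9375,0]},{"claw": 100,"slide": [0,0,0],"turn": [0,-0.9375,0]},{"claw": 100,"slide": [0,0,0],"turn": [0,-0.9375,0]},{"claw": 100,"slide": [0,0,0],"turn": [0,-0.9375,0]},{"claw": 100,"slide": [0,0,0],"turn": [0,-0.9375,0]},{"claw": 100,"slide": [0,0,0],"turn": [0,-0.9375,0]},{"claw": 100,"slide": [0,0,0],"turn": [0,0,0]}]'

```text
time_s: 13.65
eef_pos: [0.5292, 0.0411, 0.1571]
ee_rot: [1.754, 1.762, -0.732]
ft_force: [0.5, 0.6, -0.5]
grip_width: 0.999
gripper_force: 0.0
```

```bash
python3 - <<'E'
from h import *
RA=Ro.from_matrix(np.array([[0,1,0],[1,0,0],[0,0,-1.]]))*Ro.from_euler('y',-45,degrees=True)
t=RA.as_matrix()[:,2]
g=np.array([.53,.04,.042]); pg=g+.019*t   # TCP for grasp point at cup centre
print(t)
plan(pg-.09*t,RA); plan(pg,RA)
p,d=ctrl.read_camera("scene")
W=cloud("scene",d);m=(d>0)&(abs(W[...,0]-.53)<.06)&(abs(W[...,1]-.04)<.06)&(abs(W[...,2]-.075)<.008)
print(m.sum(),cv2.minAreaRect((W[m][:,:2]*1000).astype(np.float32)))
save("c",cv2.resize(p[100:280,130:400],(780,520)))
E
```

```text
[ 0.         -0.70710678 -0.70710678]
t 13.65 p [0.5292 0.0411 0.1571] x [-0.005  0.705 -0.709] z [ 0.001 -0.709 -0.705] q [ 0.47  0.65  1.83 -0.74  1.2   0.94] w 0.999 F [ 0.5  0.6 -0.5]
slide [0.2687 0.0039 0.0363]
turn [0.009 0.031 0.043]
t 13.65 p [0.5292 0.0411 0.1571] x [-0.005  0.705 -0.709] z [ 0.001 -0.709 -0.705] q [ 0.47  0.65  1.83 -0.74  1.2   0.94] w 0.999 F [ 0.5  0.6 -0.5]
slide [0.2697 0.0037 0.3363]
turn [0.009 0.031 0.043]
349 ((531.5382080078125, 38.29733657836914), (65.43367004394531, 60.09085464477539), 0.3026626706123352)
```

View pics/c.png

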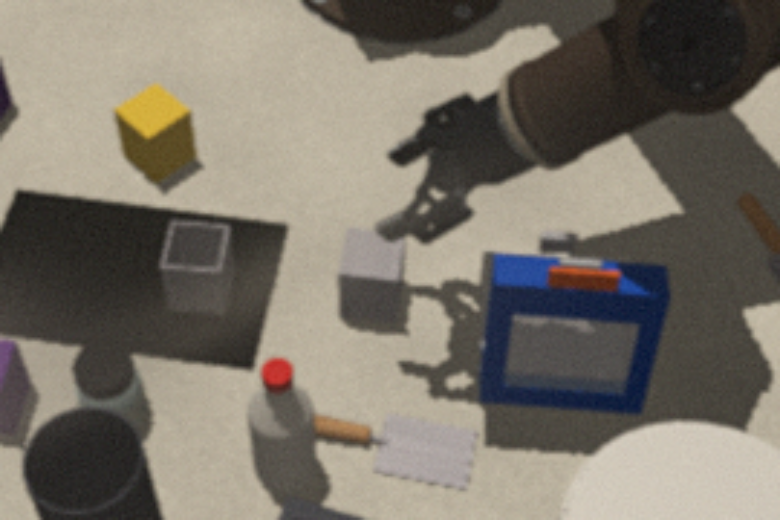

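>>> send_rows --series '[{"claw": 100,"slide": [0.09,0,0],"turn": [0,0,0]},{"claw": 100,"slide": [0.09,0,0],"turn": [0,0,0]},{"claw": 100,"slide": [0.09,0,0],"turn": [0,0,0]},{"claw": 100,"slide": [0,0.003,0.067],"turn": [0,0,0]},{"claw": 100,"slide": [0,0.003,0.067],"turn": [0,0,0]},{"claw": 100,"slide": [0,0,0.067],"turn": [0,0,0]},{"claw": 100,"slide": [0,0,0.067],"turn": [0,0,0]},{"claw": 100,"slide": [0,0,0.067],"turn": [0,0,0]},{"claw": 100,"slide": [0,0,0],"turn": [0,0,0]},{"claw": 40,"slide": [0,0,0],"turn": [0,0,0]},{"claw": 40,"slide": [0,0,0],"turn": [0,0,0]},{"claw": 40,"slide": [0,0,0],"turn": [0,0,0]},{"claw": 40,"slide": [0,0,0],"turn": [0,0,0]},{"claw": 40,"slide": [0,0,0],"turn": [0,0,0]}]'

```text
time_s: 15.1
eef_pos: [0.532, 0.0265, 0.0314]
ee_rot: [1.758, 1.761, -0.727]
ft_force: [-0.2, -0.9, 7.8]
grip_width: 0.7
gripper_force: 41.2
```

```bash
python3 - <<'E'
from h import *
plan(None)
E
```

```text
t 15.1 p [0.532  0.0265 0.0314] x [-0.     0.707 -0.707] z [ 0.002 -0.707 -0.707] q [ 0.45  0.85  1.86 -0.84  1.03  1.12] w 0.7 F [-0.2 -0.9  7.8]
```

>>> send_rows --series '[{"claw": 40,"slide": [-0.055,0,-0.055],"turn": [0,0,0]},{"claw": 40,"slide": [-0.055,0,-0.055],"turn": [0,0,0]},{"claw": 40,"slide": [-0.055,0,-0.055],"turn": [0,0,0]},{"claw": 40,"slide": [0,0,0],"turn": [0,1,0]},{"claw": 40,"slide": [0,0,0],"turn": [0,1,0]},{"claw": 40,"slide": [0,0,0],"turn": [0,1,0]},{"claw": 40,"slide": [0,0,0],"turn": [0,1,0]},{"claw": 40,"slide": [0,0,0],"turn": [0,1,0]},{"claw": 40,"slide": [0,0,0],"turn": [0,1,0]},{"claw": 40,"slide": [0,0,0],"turn": [0,1,0]},{"claw": 40,"slide": [0,0,0],"turn": [0,1,0]},{"claw": 40,"slide": [0,0,0],"turn": [0,1,0]},{"claw": 40,"slide": [0,0,0],"turn": [0,1,0]},{"claw": 40,"slide": [0,0,0],"turn": [0,1,0]},{"claw": 40,"slide": [0,0,0],"turn": [0,1,0]},{"claw": 40,"slide": [0,0,0],"turn": [0,1,0]},{"claw": 40,"slide": [0,0,0],"turn": [0,1,0]},{"claw": 40,"slide": [0,0,0],"turn": [0,1,0]},{"claw": 40,"slide": [0,0,0],"turn": [0,0,0]},{"claw": 40,"slide": [0,0,0],"turn": [0,0,0]}]'

```text
time_s: 17.1
eef_pos: [0.5316, 0.0257, 0.1]
ee_rot: [-1.761, -1.762, -0.727]
ft_force: [-0.2, -0.2, -1.2]
grip_width: 0.696
gripper_force: 41.6
```

```bash
python3 - <<'E'
from h import *
RB=Ro.from_matrix(np.array([[0,1,0],[1,0,0],[0,0,-1.]]))*Ro.from_euler('y',45,degrees=True)
plan([.532,.03,.018],RB)
E
```

```text
t 17.1 p [0.5316 0.0257 0.1   ] x [-0.     0.709  0.706] z [-0.001  0.706 -0.709] q [-0.47  0.72  1.91  0.79  1.09 -1.06] w 0.696 F [-0.2 -0.2 -1.2]
slide [-0.1827  0.0015  0.2039]
turn [-0.006  0.02   0.002]
```

>>> send_rows --series '[{"claw": 40,"slide": [-0.036,0,0.036],"turn": [0,0,0]},{"claw": 40,"slide": [-0.036,0,0.036],"turn": [0,0,0]},{"claw": 40,"slide": [-0.036,0,0.036],"turn": [0,0,0]},{"claw": 40,"slide": [-0.036,0,0.036],"turn": [0,0,0]},{"claw": 40,"slide": [-0.036,0,0.036],"turn": [0,0,0]},{"claw": 40,"slide": [-0.006,0,0.006],"turn": [0,0,0]},{"claw": 40,"slide": [-0.004,0,0.004],"turn": [0,0,0]},{"claw": 40,"slide": [0,0,0],"turn": [0,0,0]}]'

```text
time_s: 17.9
eef_pos: [0.5309, 0.0263, 0.0197]
ee_rot: [-1.757, -1.76, -0.729]
ft_force: [-3.8, 0.1, 3.7]
grip_width: 0.7
gripper_force: 41.7
```

>>> send_rows --series '[{"claw": 100,"slide": [0,0,0],"turn": [0,0,0]},{"claw": 100,"slide": [0,0,0],"turn": [0,0,0]},{"claw": 100,"slide": [0,0,0],"turn": [0,0,0]},{"claw": 100,"slide": [0,0,0],"turn": [0,0,0]},{"claw": 100,"slide": [0,0,-0.08],"turn": [0,0,0]},{"claw": 100,"slide": [0,0,-0.1],"turn": [0,0,0]},{"claw": 100,"slide": [0.08,0,-0.12],"turn": [0,0,0]},{"claw": 100,"slide": [0.1,0,-0.1],"turn": [0,0,0]},{"claw": 100,"slide": [0.1,0,0],"turn": [0,0,0]},{"claw": 100,"slide": [0,0,0],"turn": [0,-1,0]},{"claw": 100,"slide": [0,0,0],"turn": [0,-1,0]},{"claw": 100,"slide": [0,0,0],"turn": [0,-1,0]},{"claw": 100,"slide": [0,0,0],"turn": [0,-1,0]},{"claw": 100,"slide": [0,0,0],"turn": [0,-1,0]},{"claw": 100,"slide": [0,0,0],"turn": [0,-1,0]},{"claw": 100,"slide": [0,0,0],"turn": [0,-1,0]},{"claw": 100,"slide": [0,0,0],"turn": [0,-1,0]},{"claw": 100,"slide": [0,0,0],"turn": [0,-1,0]},{"claw": 100,"slide": [0,0,0],"turn": [0,-1,0]},{"claw": 100,"slide": [0,0,0],"turn": [0,-1,0]}]'

```text
time_s: 19.9
eef_pos: [0.532, 0.0007, 0.1648]
ee_rot: [2.017, 2.019, -0.375]
ft_force: [-1.0, 0.9, -0.1]
grip_width: 1.003
gripper_force: 0.0
```

>>> send_rows --series '[{"claw": 100,"slide": [0,0,0],"turn": [0,-1,0]},{"claw": 100,"slide": [0,0,0],"turn": [0,-1,0]},{"claw": 100,"slide": [0,0,0],"turn": [0,-1,0]},{"claw": 100,"slide": [0,0,0],"turn": [0,-1,0]},{"claw": 100,"slide": [0,0,0],"turn": [0,0,0]}]'

```text
time_s: 20.4
eef_pos: [0.5309, 0.002, 0.1623]
ee_rot: [1.753, 1.763, -0.733]
ft_force: [0.5, -0.3, -0.9]
grip_width: 1.0
gripper_force: 0.0
```

```bash
python3 - <<'E'
from h import *
RA=Ro.from_matrix(np.array([[0,1,0],[1,0,0],[0,0,-1.]]))*Ro.from_euler('y',-45,degrees=True)
t=RA.as_matrix()[:,2]
for cam in("scene","top"):
    p,d=ctrl.read_camera(cam)
    if cam=="scene": save("d",cv2.resize(p[100:280,130:400],(780,520)))
    W=cloud(cam,d);m=(d>0)&(abs(W[...,0]-.53)<.06)&(abs(W[...,1]-.04)<.07)&(abs(W[...,2]-.06)<.008)
    print(m.sum(),cv2.minAreaRect((W[m][:,:2]*1000).astype(np.float32)) if m.sum()>9 else 0)
plan([.53,.058,.031]+.019*t,RA)
E
```

```text
463 ((532.4176635742188, 20.463991165161133), (74.70166778564453, 64.5917739868164), 89.75337982177734)
400 ((533.4617919921875, 20.567058563232422), (73.77201080322266, 60.437252044677734), 89.73243713378906)
t 20.5 p [0.5312 0.0011 0.1633] x [-0.003  0.709 -0.706] z [ 0.001 -0.706 -0.709] q [ 0.41  0.63  1.87 -0.78  1.16  0.92] w 0.997 F [0.9 0.3 0. ]
slide [ 0.4456 -0.003   0.2419]
turn [ 0.005 -0.02   0.027]
```

View pics/d.png

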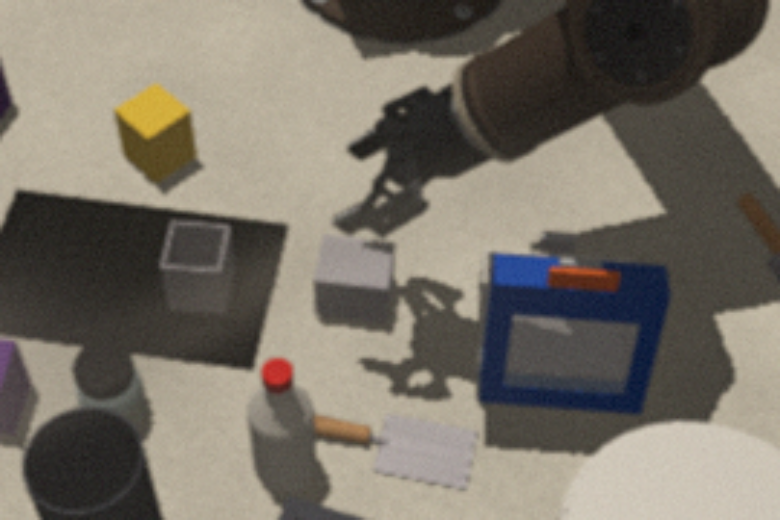

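>>> send_rows --series '[{"claw": 100,"slide": [0.1,0.001,0],"turn": [0,0,0]},{"claw": 100,"slide": [0.1,0.001,0],"turn": [0,0,0]},{"claw": 100,"slide": [0.1,0.001,0],"turn": [0,0,0]},{"claw": 100,"slide": [0.099,0.001,0],"turn": [0,0,0]},{"claw": 100,"slide": [0,0,0.06],"turn": [0,0,0]},{"claw": 100,"slide": [0,0,0.06],"turn": [0,0,0]},{"claw": 100,"slide": [0,0,0.06],"turn": [0,0,0]},{"claw": 100,"slide": [0,0,0.06],"turn": [0,0,0]},{"claw": 100,"slide": [0,0,0.048],"turn": [0,0,0]},{"claw": 100,"slide": [0,0,0],"turn": [0,0,0]},{"claw": 40,"slide": [0,0,0],"turn": [0,0,0]},{"claw": 40,"slide": [0,0,0],"turn": [0,0,0]},{"claw": 40,"slide": [0,0,0],"turn": [0,0,0]},{"claw": 40,"slide": [0,0,0],"turn": [0,0,0]},{"claw": 40,"slide": [0,0,0],"turn": [0,0,0]}]'

```text
time_s: 22.0
eef_pos: [0.5331, 0.0247, 0.0187]
ee_rot: [1.758, 1.761, -0.727]
ft_force: [0.3, 3.8, 7.1]
grip_width: 0.696
gripper_force: 43.8
```

```bash
python3 - <<'E'
from h import *
plan(None)
E
```

```text
t 22.0 p [0.5331 0.0247 0.0187] x [-0.001  0.707 -0.707] z [ 0.002 -0.707 -0.707] q [ 0.45  0.87  1.86 -0.85  1.02  1.13] w 0.696 F [0.3 3.8 7.1]
```

>>> send_rows --series '[{"claw": 40,"slide": [-0.057,0,-0.057],"turn": [0,0,0]},{"claw": 40,"slide": [-0.057,0,-0.057],"turn": [0,0,0]},{"claw": 40,"slide": [-0.057,0,-0.057],"turn": [0,0,0]},{"claw": 40,"slide": [-0.057,0,-0.057],"turn": [0,0,0]},{"claw": 40,"slide": [-0.057,0,-0.057],"turn": [0,0,0]},{"claw": 40,"slide": [0,0,0],"turn": [0,1,0]},{"claw": 40,"slide": [0,0,0],"turn": [0,1,0]},{"claw": 40,"slide": [0,0,0],"turn": [0,1,0]},{"claw": 40,"slide": [0,0,0],"turn": [0,1,0]},{"claw": 40,"slide": [0,0,0],"turn": [0,1,0]},{"claw": 40,"slide": [0,0,0],"turn": [0,1,0]},{"claw": 40,"slide": [0,0,0],"turn": [0,1,0]},{"claw": 40,"slide": [0,0,0],"turn": [0,1,0]},{"claw": 40,"slide": [0,0,0],"turn": [0,1,0]},{"claw": 40,"slide": [0,0,0],"turn": [0,1,0]},{"claw": 40,"slide": [0,0,0],"turn": [0,1,0]},{"claw": 40,"slide": [0,0,0],"turn": [0,1,0]},{"claw": 40,"slide": [0,0,0],"turn": [0,1,0]},{"claw": 40,"slide": [0,0,0],"turn": [0,1,0]},{"claw": 40,"slide": [0,0,0],"turn": [0,1,0]}]'

```text
time_s: 24.0
eef_pos: [0.5332, 0.0238, 0.1397]
ee_rot: [-1.757, -1.76, -0.734]
ft_force: [-0.9, 0.0, -2.2]
grip_width: 0.699
gripper_force: 43.7
```

>>> send_rows --series '[{"claw": 40,"slide": [0,0,0],"turn": [0,0,0]},{"claw": 40,"slide": [0,0,0],"turn": [0,0,0]}]'

```text
time_s: 24.2
eef_pos: [0.5325, 0.0238, 0.1385]
ee_rot: [-1.761, -1.761, -0.726]
ft_force: [0.1, 0.1, -1.2]
grip_width: 0.696
gripper_force: 43.7
```

```bash
python3 - <<'E'
from h import *
for cam in("scene","top"):
    p,d=ctrl.read_camera(cam);W=cloud(cam,d)
    if cam=="scene": save("e",cv2.resize(p[100:280,130:400],(780,520)))
    c=(d>0)&(W[...,2]>.066)&(W[...,2]<.085)&(W[...,0]>.46)&(W[...,0]<.50)&(abs(W[...,1]-.23)<.04);print("catch",c.sum(),np.median(W[c],0))
    m=(d>0)&(abs(W[...,2]-.055)<.004)&(W[...,0]>.495)&(W[...,0]<.59)&(W[...,1]>.14)&(W[...,1]<.32)
    q=W[m];print(m.sum(),np.percentile(q,[1,99],0))
    for x in(.51,.53,.55,.57):
        s=q[abs(q[:,0]-x)<.01]
        if len(s): print(x,s[s[:,1]<.2][:,1].mean(),s[s[:,1]>.26][:,1].mean())
    f=q[(q[:,0]<.503)&(abs(q[:,1]-.23)<.06)];print("front",f[:,0].mean())
plan([.554,.243,.15])
E
```

```text
catch 41 [0.48140619 0.22103348 0.07558372]
45 [[0.49536988 0.15091317 0.05153363]
 [0.58795406 0.17609337 0.05853438]]
0.51 0.15188835773497486 nan
0.53 0.15285235379192855 nan
0.55 0.15380509459247557 nan
0.57 0.15573583821774462 nan
front 0.49573772435916635
catch 1 [0.47876467 0.24060283 0.07755824]
49 [[0.49783832 0.29586239 0.05125956]
 [0.58831189 0.30477588 0.05853362]]
0.51 nan 0.2981510981666099
0.53 nan 0.299319964901972
0.55 nan 0.30084411805328926
0.57 nan 0.3024037073027339
front nan
t 24.3 p [0.5326 0.0246 0.1395] x [-0.002  0.709  0.705] z [-0.001  0.705 -0.709] q [-0.47  0.65  1.9   0.76  1.15 -1.  ] w 0.699 F [-0.1 -0.1 -1.9]
slide [0.5407 0.0728 0.4885]<stdin>:10: RuntimeWarning: Mean of empty slice.
  ret = ret.dtype.type(ret / rcount)
<stdin>:11: RuntimeWarning: Mean of empty slice.
```

View pics/e.png

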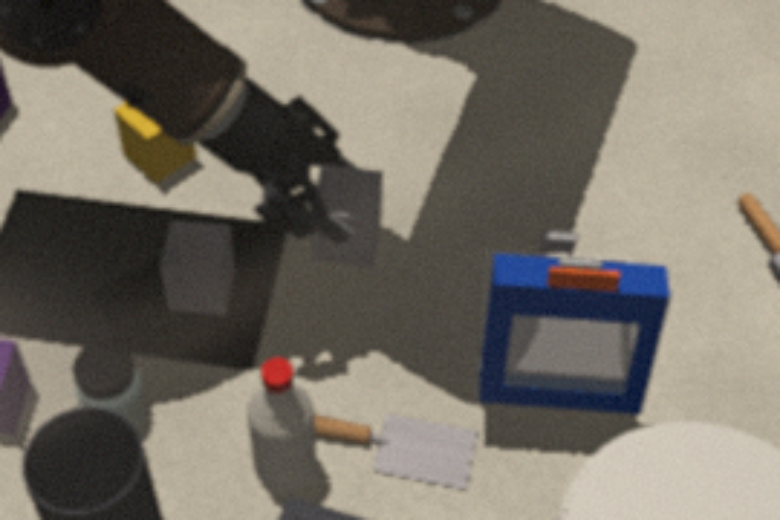

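>>> send_rows --series '[{"claw": 40,"slide": [0.0737,0.0117,0.0735],"turn": [0,0,0]},{"claw": 40,"slide": [0.0737,0.0117,0.0735],"turn": [0,0,0]},{"claw": 40,"slide": [0.0737,0.0117,0.0735],"turn": [0,0,0]},{"claw": 40,"slide": [0.0737,0.0117,0.0735],"turn": [0,0,0]},{"claw": 40,"slide": [0.0737,0.0117,0.0735],"turn": [0,0,0]},{"claw": 40,"slide": [0.0737,0.0117,0.0735],"turn": [0,0,0]},{"claw": 40,"slide": [0.0737,0.0117,0.0735],"turn": [0,0,0]},{"claw": 40,"slide": [0,0,0],"turn": [0,0,0]},{"claw": 40,"slide": [0,0,0],"turn": [0,0,0]}]'

```text
time_s: 25.2
eef_pos: [0.5563, 0.244, 0.1402]
ee_rot: [-1.756, -1.765, -0.728]
ft_force: [-0.3, -0.4, -2.2]
grip_width: 0.698
gripper_force: 44.1
```

```bash
python3 - <<'E'
from h import *
RB=Ro.from_matrix(np.array([[0,1,0],[1,0,0],[0,0,-1.]]))*Ro.from_euler('y',45,degrees=True)
plan([.557,.243,.046],RB)
p,d=ctrl.read_camera("scene");W=cloud("scene",d)
save("f",cv2.resize(p[130:250,260:440],(780,520)))
E
```

```text
t 25.2 p [0.5563 0.244  0.1402] x [-0.004  0.708  0.706] z [-0.002  0.706 -0.708] q [-0.09  0.63  1.96  1.03  0.96 -0.89] w 0.698 F [-0.3 -0.4 -2.2]
slide [-0.2241  0.0019  0.2199]
turn [-0.019  0.012  0.039]
```

View pics/f.png

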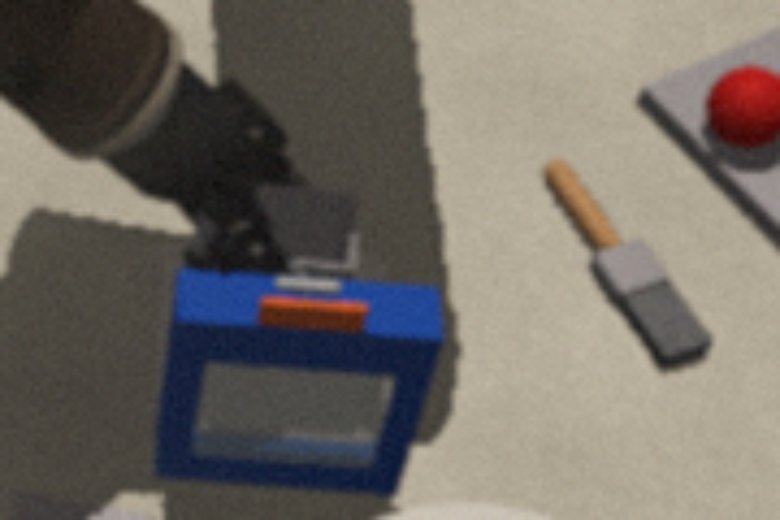

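>>> send_rows --series '[{"claw": 40,"slide": [-0.0315,0,0.0315],"turn": [0,0,0]},{"claw": 40,"slide": [-0.0315,0,0.0315],"turn": [0,0,0]},{"claw": 40,"slide": [-0.0315,0,0.0315],"turn": [0,0,0]},{"claw": 40,"slide": [-0.0315,0,0.0315],"turn": [0,0,0]},{"claw": 40,"slide": [-0.0315,0,0.0315],"turn": [0,0,0]},{"claw": 40,"slide": [-0.0315,0,0.0315],"turn": [0,0,0]},{"claw": 40,"slide": [-0.012,0,0.012],"turn": [0,0,0]},{"claw": 40,"slide": [-0.012,0,0.012],"turn": [0,0,0]},{"claw": 40,"slide": [-0.006,0,0.006],"turn": [0,0,0]},{"claw": 40,"slide": [0,0,0],"turn": [0,0,0]}]'

```text
time_s: 26.25
eef_pos: [0.557, 0.2429, 0.0471]
ee_rot: [-1.758, -1.761, -0.73]
ft_force: [-1.9, 1.7, 2.2]
grip_width: 0.695
gripper_force: 44.2
```

>>> send_rows --series '[{"claw": 40,"slide": [-0.002,0,0.002],"turn": [0,0,0]},{"claw": 40,"slide": [0,0,0],"turn": [0,0,0]},{"claw": 80,"slide": [0,0,0],"turn": [0,0,0]},{"claw": 80,"slide": [0,0,0],"turn": [0,0,0]},{"claw": 85,"slide": [0,0,0],"turn": [0,0,0]},{"claw": 85,"slide": [0,0,0],"turn": [0,0,0]},{"claw": 85,"slide": [0,0,0],"turn": [0,0,0]}]'

```text
time_s: 26.95
eef_pos: [0.5569, 0.2427, 0.0456]
ee_rot: [-1.759, -1.761, -0.728]
ft_force: [0.4, -0.2, 1.2]
grip_width: 0.847
gripper_force: 0.0
```

>>> send_rows --series '[{"claw": 85,"slide": [0,0,-0.05],"turn": [0,0,0]},{"claw": 85,"slide": [0,0,-0.1],"turn": [0,0,0]},{"claw": 85,"slide": [0,0,-0.15],"turn": [0,0,0]},{"claw": 85,"slide": [0,0,-0.15],"turn": [0,0,0]},{"claw": 85,"slide": [0,0,-0.15],"turn": [0,0,0]},{"claw": 0,"slide": [0,0,-0.15],"turn": [0,0,0]},{"claw": 0,"slide": [0,0,0],"turn": [0,-0.9375,0]},{"claw": 0,"slide": [0,0,0],"turn": [0,-0.9375,0]},{"claw": 0,"slide": [0,0,0],"turn": [0,-0.9375,0]},{"claw": 0,"slide": [0,0,0],"turn": [0,-0.9375,0]},{"claw": 0,"slide": [0,0,0],"turn": [0,-0.9375,0]},{"claw": 0,"slide": [0,0,0],"turn": [0,-0.9375,0]},{"claw": 0,"slide": [0,0,0],"turn": [0,-0.9375,0]},{"claw": 0,"slide": [0,0,0],"turn": [0,-0.9375,0]},{"claw": 0,"slide": [0,0,0],"turn": [0,0,0]}]'

```text
time_s: 28.45
eef_pos: [0.5572, 0.0845, 0.2058]
ee_rot: [2.215, 2.222, -0.002]
ft_force: [-0.4, 0.7, 0.8]
grip_width: -0.0
gripper_force: 0.0
```

```bash
python3 - <<'E'
from h import *
for cam in("scene","top"):
    p,d=ctrl.read_camera(cam);W=cloud(cam,d);p=p.astype(int)
    if cam=="top": save("g",np.hstack([cv2.resize(p[130:230,140:240].astype(np.uint8),(500,500))]))
    m=(d>0)&(W[...,0]>.52)&(W[...,0]<.6)&(abs(W[...,1]-.23)<.05)&(abs(W[...,2]-.079)<.008)
    q=W[m];print("cup rim",m.sum(),cv2.minAreaRect((q[:,:2]*1000).astype(np.float32)) if m.sum()>9 else 0,np.median(q[:,2]) if m.sum() else 0)
    b=(d>0)&(W[...,0]>.685)&(W[...,0]<1)&(W[...,1]>.12)&(W[...,1]<.5)&(W[...,2]>.05)
    for y in(.15,.2,.25,.3): 
        k=W[b&(abs(W[...,1]-y)<.02)]
        if len(k): print("bucket y",y,k[:,0].min(),k[:,2].max())
    o=(d>0)&(p[...,0]>p[...,2]+60)&(p[...,0]>120)&(W[...,2]>.12)&(abs(W[...,1]-.23)<.1)&(W[...,0]<.7)
    print("tab",W[o].mean(0))
plan([.715,.232,.32])
E
```

```text
cup rim 4 0 0.08101927486134938
bucket y 0.15 0.823490310632711 0.0677001935049775
bucket y 0.2 0.8320141076696795 0.06644033099803846
bucket y 0.25 0.7738019076314153 0.19520977811220885
bucket y 0.3 0.7494544417997667 0.19652414910062627
tab [0.65906031 0.24243395 0.22800513]
cup rim 13 ((587.6759643554688, 216.93431091308594), (3.8881194591522217, 28.621925354003906), 2.07015061378479) 0.07758737495177068
bucket y 0.15 0.8948900516971124 0.06670115621275009
bucket y 0.2 0.8461638202343754 0.06473053498911471
bucket y 0.25 0.7886721492116939 0.19665924605444093
bucket y 0.3 0.7488379607236108 0.19638690444038862
tab [nan nan nan]
t 28.55 p [0.5569 0.0838 0.2052] x [-0.002  1.     0.001] z [-0.     0.001 -1.   ] q [0.09 0.39 1.83 0.   0.93 0.09] w 0.0 F [ 0.6 -0.6  0.4]
slide [ 0.4934  0.5283 -0.3821]<stdin>:12: RuntimeWarning: Mean of empty slice.
  ret = um.true_divide(
```

View pics/g.png

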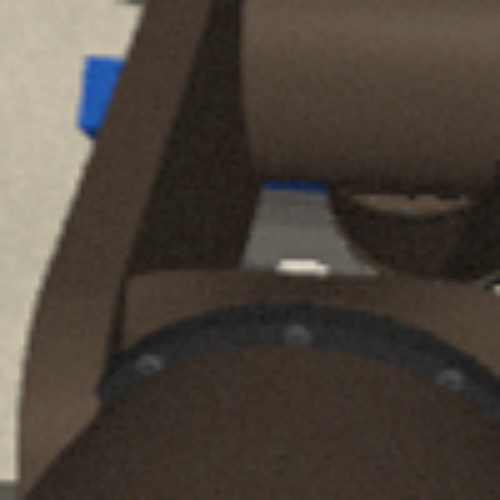

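>>> send_rows --series '[{"claw": 0,"slide": [0,0,-0.128],"turn": [0,0,0]},{"claw": 0,"slide": [0,0,-0.128],"turn": [0,0,0]},{"claw": 0,"slide": [0,0,-0.128],"turn": [0,0,0]},{"claw": 0,"slide": [0.08,0.088,0],"turn": [0,0,0]},{"claw": 0,"slide": [0.08,0.088,0],"turn": [0,0,0]},{"claw": 0,"slide": [0.08,0.088,0],"turn": [0,0,0]},{"claw": 0,"slide": [0.08,0.088,0],"turn": [0,0,0]},{"claw": 0,"slide": [0.08,0.088,0],"turn": [0,0,0]},{"claw": 0,"slide": [0.08,0.088,0],"turn": [0,0,0]},{"claw": 0,"slide": [0,0,0],"turn": [0,0,0]}]'

```text
time_s: 29.55
eef_pos: [0.7176, 0.2287, 0.3185]
ee_rot: [-2.217, -2.221, -0.002]
ft_force: [-1.3, -1.0, -1.6]
grip_width: -0.001
gripper_force: 0.0
```

```bash
python3 - <<'E'
from h import *
plan([.712,.232,.195])
p,d=ctrl.read_camera("scene");W=cloud("scene",d)
save("h",cv2.resize(p[120:280,250:430],(700,600)))
p=p.astype(int)
o=(d>0)&(p[...,2]>p[...,0]+40)&(W[...,2]>.06)&(W[...,0]>.5)&(W[...,0]<.72)&(abs(W[...,1]-.23)<.09);q=W[o]
for z in np.arange(.07,.24,.03):
    k=q[abs(q[:,2]-z)<.015]
    if len(k):print(round(z,2),len(k),np.percentile(k[:,0],[2,50,98]).round(3))
E
```

```text
t 29.55 p [0.7176 0.2287 0.3185] x [-0.002  1.     0.003] z [-0.001  0.003 -1.   ] q [0.27 0.58 1.21 0.   1.35 0.26] w -0.001 F [-1.3 -1.  -1.6]
slide [ 0.0098 -0.018   0.4116]
0.07 123 [0.67  0.674 0.678]
0.1 40 [0.665 0.669 0.672]
0.13 38 [0.663 0.666 0.669]
0.16 46 [0.661 0.664 0.667]
0.19 241 [0.626 0.662 0.667]
0.22 319 [0.628 0.65  0.667]
```

View pics/h.png

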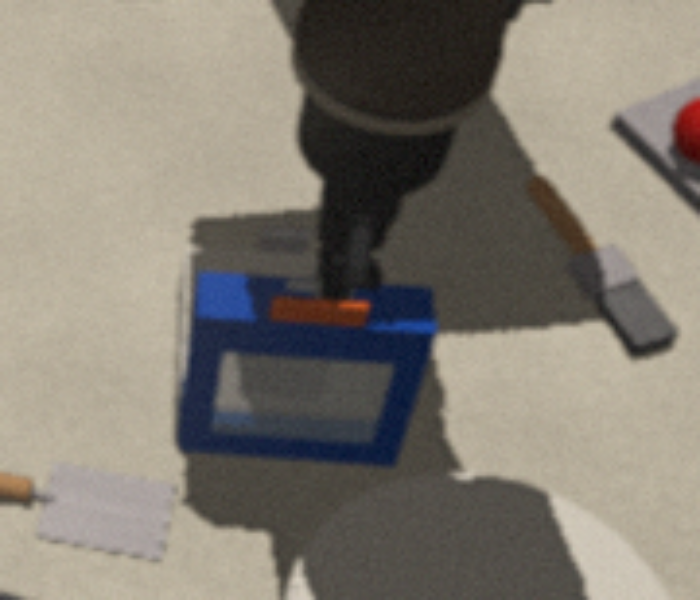

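>>> send_rows --series '[{"claw": 0,"slide": [0,0,0.107],"turn": [0,0,0]},{"claw": 0,"slide": [0,0,0.107],"turn": [0,0,0]},{"claw": 0,"slide": [0,0,0.107],"turn": [0,0,0]},{"claw": 0,"slide": [0,0,0.107],"turn": [0,0,0]},{"claw": 0,"slide": [0,-0.045,0],"turn": [0,0,0]},{"claw": 0,"slide": [0,-0.045,0],"turn": [0,0,0]},{"claw": 0,"slide": [0,-0.045,0],"turn": [0,0,0]},{"claw": 0,"slide": [0,-0.045,0],"turn": [0,0,0]},{"claw": 0,"slide": [0,-0.045,0],"turn": [0,0,0]},{"claw": 0,"slide": [0,-0.045,0],"turn": [0,0,0]},{"claw": 0,"slide": [0,0,0],"turn": [0,0,0]}]'

```text
time_s: 30.7
eef_pos: [0.6328, 0.226, 0.1921]
ee_rot: [-2.22, -2.22, 0.001]
ft_force: [0.5, 0.1, -0.1]
grip_width: -0.001
gripper_force: 0.0
```

>>> send_rows --series '[{"claw": 0,"slide": [0,-0.04,0],"turn": [0,0,0]},{"claw": 0,"slide": [0,-0.04,0],"turn": [0,0,0]},{"claw": 0,"slide": [0,-0.045,0.01],"turn": [0,0,0]},{"claw": 0,"slide": [0,-0.045,0.01],"turn": [0,0,0]},{"claw": 0,"slide": [0,-0.041,0.022],"turn": [0,0,0]},{"claw": 0,"slide": [0,-0.041,0.022],"turn": [0,0,0]},{"claw": 0,"slide": [0,-0.036,0.03],"turn": [0,0,0]},{"claw": 0,"slide": [0,-0.036,0.03],"turn": [0,0,0]},{"claw": 0,"slide": [0,-0.03,0.036],"turn": [0,0,0]},{"claw": 0,"slide": [0,-0.03,0.036],"turn": [0,0,0]},{"claw": 0,"slide": [0,0,0],"turn": [0,0,0]}]'

```text
time_s: 31.8
eef_pos: [0.5167, 0.227, 0.1317]
ee_rot: [-2.219, -2.222, 0.004]
ft_force: [-0.4, 0.6, 0.7]
grip_width: 0.0
gripper_force: 0.0
```

```bash
python3 - <<'E'
from h import *
p,d=ctrl.read_camera("scene");W=cloud("scene",d)
p=p.astype(int)
o=(d>0)&(p[...,2]>p[...,0]+40)&(W[...,2]>.06)&(W[...,0]>.44)&(W[...,0]<.72)&(abs(W[...,1]-.23)<.09);q=W[o]
for x in np.arange(.46,.7,.03):
    k=q[abs(q[:,0]-x)<.015]
    if len(k):print(round(x,2),len(k),np.percentile(k[:,2],[2,50,98]).round(3))
plan([.487,.223,.115])
E
```

```text
0.49 5 [0.113 0.131 0.133]
0.52 183 [0.119 0.129 0.135]
0.55 113 [0.093 0.122 0.128]
0.58 98 [0.1   0.113 0.12 ]
0.61 121 [0.077 0.104 0.112]
0.64 346 [0.087 0.097 0.103]
t 31.85 p [0.518  0.2273 0.1325] x [-0.001  1.    -0.   ] z [-0.002 -0.    -1.   ] q [0.36 0.49 1.88 0.   0.77 0.36] w -0.002 F [0.4 0.6 1. ]
slide [-0.0141 -0.1034  0.0585]
```

>>> send_rows --series '[{"claw": 0,"slide": [0,0,-0.03],"turn": [0,0,0]},{"claw": 0,"slide": [-0.007,-0.055,0],"turn": [0,0,0]},{"claw": 0,"slide": [-0.007,-0.055,0],"turn": [0,0,0]},{"claw": 0,"slide": [0,0,0.025],"turn": [0,0,0]},{"claw": 0,"slide": [0,0,0.025],"turn": [0,0,0]},{"claw": 0,"slide": [0,0,0.025],"turn": [0,0,0]},{"claw": 0,"slide": [0,0,0.025],"turn": [0,0,0]},{"claw": 0,"slide": [0,0,0.011],"turn": [0,0,0]},{"claw": 0,"slide": [0,0,0.011],"turn": [0,0,0]},{"claw": 0,"slide": [0,0,0],"turn": [0,0,0]}]'

```text
time_s: 32.85
eef_pos: [0.4858, 0.2232, 0.1045]
ee_rot: [-2.22, -2.222, 0.002]
ft_force: [1.0, -0.9, 0.6]
grip_width: 0.005
gripper_force: 0.0
```

>>> send_rows --series '[{"claw": 0,"slide": [0,0,0.01],"turn": [0,0,0]},{"claw": 0,"slide": [0,0,0.01],"turn": [0,0,0]},{"claw": 0,"slide": [0,0,0.01],"turn": [0,0,0]},{"claw": 0,"slide": [0,0,0],"turn": [0,0,0]}]'

```text
time_s: 33.25
eef_pos: [0.4862, 0.2233, 0.0956]
ee_rot: [-2.22, -2.223, 0.001]
ft_force: [0.1, 0.8, 0.1]
grip_width: 0.002
gripper_force: 0.0
```

```bash
cat > lid.py <<'E'
from h import *
p,d=ctrl.read_camera("scene");W=cloud("scene",d)
p=p.astype(int)
o=(d>0)&(p[...,2]>p[...,0]+40)&(W[...,2]>.06)&(W[...,0]>.44)&(W[...,0]<.72)&(abs(W[...,1]-.23)<.09);q=W[o]
for x in np.arange(.46,.7,.03):
    k=q[abs(q[:,0]-x)<.015]
    if len(k)>20:print(round(x,2),len(k),np.percentile(k[:,2],[10,50,90]).round(3))
o=(d>0)&(p[...,0]>p[...,2]+60)&(p[...,0]>110)&(W[...,2]>.07)&(abs(W[...,1]-.23)<.1)&(W[...,0]<.56)
print("tab",o.sum(),np.median(W[o],0))
plan(None)
E
python3 lid.py
```

```text
0.49 66 [0.094 0.096 0.098]
0.52 113 [0.092 0.096 0.099]
0.55 65 [0.092 0.096 0.098]
0.58 79 [0.092 0.096 0.098]
0.61 231 [0.093 0.095 0.098]
0.64 253 [0.091 0.095 0.098]
tab 0 [nan nan nan]
t 33.3 p [0.4862 0.2233 0.0958] x [-0.001  1.    -0.   ] z [-0. -0. -1.] q [ 0.37  0.51  1.98 -0.    0.66  0.37] w -0.002 F [0.1 0.8 0.7]
  return _methods._mean(a, axis=axis, dtype=dtype,
  ret = um.true_divide(
```

>>> send_rows --series '[{"claw": 0,"slide": [0,0,0.006],"turn": [0,0,0]},{"claw": 0,"slide": [0,0,0.004],"turn": [0,0,0]},{"claw": 0,"slide": [0,0,0],"turn": [0,0,0]},{"claw": 0,"slide": [0,0,0],"turn": [0,0,0]}]'

```text
time_s: 33.7
eef_pos: [0.4864, 0.2234, 0.0944]
ee_rot: [2.22, 2.223, 0.001]
ft_force: [-6.8, -3.3, 26.6]
grip_width: -0.001
gripper_force: 13.4
```

>>> send_rows --series '[{"claw": 0,"slide": [0,0,-0.05],"turn": [0,0,0]},{"claw": 0,"slide": [0,0,-0.1],"turn": [0,0,0]},{"claw": 0,"slide": [0,0,-0.12],"turn": [0,0,0]},{"claw": 0,"slide": [0,0,-0.12],"turn": [0,0,0]},{"claw": 0,"slide": [0,0,0],"turn": [0,0,0]},{"claw": 0,"slide": [0,0,0],"turn": [0,0,0]}]'

```text
time_s: 34.3
eef_pos: [0.4866, 0.2235, 0.211]
ee_rot: [2.219, 2.222, 0.003]
ft_force: [-0.5, 0.4, -0.0]
grip_width: 0.002
gripper_force: 0.0
```

```bash
python3 lid.py 2>/dev/null
```

```text
0.49 98 [0.093 0.096 0.098]
0.52 128 [0.093 0.095 0.098]
0.55 61 [0.092 0.096 0.098]
0.58 73 [0.091 0.095 0.098]
0.61 183 [0.092 0.095 0.098]
0.64 178 [0.092 0.096 0.098]
tab 3 [0.47916003 0.19558838 0.09463785]
t 34.35 p [0.486  0.2233 0.21  ] x [-0.001  1.     0.   ] z [ 0.  0. -1.] q [ 0.37  0.34  1.88 -0.    0.91  0.37] w 0.005 F [-0.2 -0.   0.1]
```

The lid is flat at 95 mm front to back and stays down with the arm clear, so I'm handing in the job.

```bash
python3 -c "
from cell import ctrl
print(ctrl.close_job())"
```

```text
the job is handed in; nothing more can be done
None
```

The cup is mouth-up in the box, the lid is pressed shut and stayed down after I lifted clear, and the job was handed in at about 34 s; the hand-in gave no verdict, and the cup was last seen standing just before the lid closed.

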